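Sort the tea-time cutlery into its drawer trays

TASK

Sort the washed cutlery from the dark woven mat into the bamboo trays: the two teaspoons, the fork and the knife each go in the tray that already holds one of their kind. Lay every piece lengthwise and right down inside its tray, handle towards the robot like the pieces already there, and leave the teapot, the mug and the sugar bowl standing where they are.

Things in the scene. Friction and masses are not known exactly. Their poses are not given: they have to be found in the camera images.
- spoon_a: Steel teaspoon, dark red riveted handle, lying bowl up, one of two alike. 141 mm long; handle 15 mm wide, 10 mm thick, x = -70 to +15 mm; oval bowl 28 mm wide, 9 mm high, x = 31 to 71 mm. Origin: underside, mid-length; +x from handle to bowl, +z up. Balances 12 mm from the origin towards the handle: grip there, across. Starts on the woven mat (4 mm thick).
- spoon_b: Steel teaspoon, dark red riveted handle, lying bowl up, one of two alike. 141 mm long; handle 15 mm wide, 10 mm thick, x = -70 to +15 mm; oval bowl 28 mm wide, 9 mm high, x = 31 to 71 mm. Origin: underside, mid-length; +x from handle to bowl, +z up. Balances 12 mm from the origin towards the handle: grip there, across. Starts on the woven mat (4 mm thick).
- fork: Steel table fork, four tines, dark red riveted handle, lying flat, tine tips up. 190 mm long; handle 15 mm wide, 10 mm thick, x = -95 to +5 mm; thin neck; head 25 mm wide, x = 44 to 95 mm. Origin: underside, mid-length; +x from handle to tines, +z up. Balances 12 mm from the origin towards the handle: grip there, across. Starts on the woven mat (4 mm thick).
- knife: Steel table knife, dark red riveted handle, lying on its flat side. 200 mm long; handle 16 mm wide, 10 mm thick, x = -100 to 0 mm; flat blade 19 mm wide with a round tip. Origin: underside, mid-length; +x from handle to blade tip, +z up. Balances 12 mm from the origin towards the handle: grip there, across. Starts on the woven mat (4 mm thick).
- spoon_tray: Tray of the spoons: open bamboo tray, fixed, 248 x 94 mm, 38 mm high, walls and floor 5 mm, standing on an 8 mm wooden serving tray. Origin: underside, middle of the near (robot-side) short wall's outer face; +x along it to the far end. Inside x = 5 to 243, y = -42 to 42 mm, floor z = 5 mm. One teaspoon, loose, 10 mm thick, lies in it at y = 5 to 36 mm, handle near.
- fork_tray: Tray of the forks: open bamboo tray, fixed, 248 x 94 mm, 38 mm high, walls and floor 5 mm, standing on an 8 mm wooden serving tray. Origin: underside, middle of the near (robot-side) short wall's outer face; +x along it to the far end. Inside x = 5 to 243, y = -42 to 42 mm, floor z = 5 mm. One fork, loose, 10 mm thick, lies in it at y = 5 to 36 mm, handle near.
- knife_tray: Tray of the knives: open bamboo tray, fixed, 248 x 94 mm, 38 mm high, walls and floor 5 mm, standing on an 8 mm wooden serving tray. Origin: underside, middle of the near (robot-side) short wall's outer face; +x along it to the far end. Inside x = 5 to 243, y = -42 to 42 mm, floor z = 5 mm. One knife, loose, 10 mm thick, lies in it at y = 10 to 36 mm, handle near.
- teapot: White fluted porcelain teapot with lid, spout and handle, 210 mm high, body 146 mm across, 260 mm from spout to handle; origin under its centre. A bystander: leave it standing where it is.
- mug: Blue ceramic mug, 82 mm across and 90 mm high, with a handle; origin under its centre. A bystander: leave it standing where it is.
- sugar_bowl: White lidded porcelain sugar bowl, 90 mm across and 97 mm high; origin under its centre. A bystander: leave it standing where it is.

How it is judged:
By the outcome, as a careful person would: the job done as asked, in the order asked, and still so for the second after the job is handed in, with the robot touching nothing.
It also fails if it takes over 115 s, if anything falls off the work surface, if the arm or the gripper's body presses on something with over 40 N, if the wrist force passes 120 N, or if a joint passes its speed limit or range.

ROBOT

A 6-joint arm with a two-finger parallel gripper is mounted at the origin on the work surface. World frame = base frame: x ahead of the robot, y to its left, z up, the work surface at z = 0. Lengths are in m, angles in rad, forces in N, time in s.
With the tool pointing down it reaches from about 0.325 to 0.9 m from the base axis. Payload 6.1 kg.
Tool frame: the origin (TCP) lies midway between the tips of the shut fingers; the grasp point (between the pads) lies 19 mm behind it; z points along the fingers, y is the line along which they close (so a half turn about z gives the same grasp; the last joint's range is limited). The gripper opens to 85 mm and grips with 20 to 120 N. Pads are 22 mm wide; open, the fingers measure 114 mm over their backs; the gripper's body (76 mm by 85 mm) begins 54 mm behind the grasp point. The pads swing forward as they close: fully open they stand 13 mm farther back than shut.
Start: joints at [-1.278, 0.22, 1.526, -0, 1.395, -0.126], TCP at [0.254, -0.571, 0.231] pointing down, gripper open.
Joint ranges: [-2.98, 2.98], [-0.91, 2.08], [0.09, 2.57], [-1.24, 4.39], [0.2, 2.65], [-2.68, 2.68]. Speed limits (rad/s): [2.57, 2.57, 3.01, 3.14, 3.14, 3.14].

INTERFACE

Orientations are given as [roll, pitch, yaw] about the fixed x, y, z axes, in that order (R = Rz(yaw) Ry(pitch) Rx(roll)).
In Python, from plant import movep, move_l, set_joints, gripper_to, hold, inverse_kinematics, observe, get_image, get_calibration, Unreachable, job_done gives the robot as it stands. Calls block until the motion is done:
- movep(position, orientation): joint-space move of the TCP to a pose.
- move_l(position, feed=0.15, rotation=None, max_force=None): straight line of the TCP; rotation=None keeps the orientation; feed is the mean speed in m/s. With max_force (N) it stops when the force on the tool has changed by that much, and returns True; else False.
- set_joints(angles): joint-space move.
- gripper_to(opening, f_grip=None): finger opening in m; f_grip is the grip in N (None keeps the last); returns when the fingers have stopped.
- hold(seconds).
- inverse_kinematics(position, orientation): joint angles nearest the present ones, or None.
- observe(): the state.
- get_image(name): name is "scene" or "top"; returns (picture, depth): 384x512x3 uint8, red, green, blue; 384x512 float32, m along the optical axis (not along the pixel's ray), 0 where there is no reading.
- get_calibration(name): a dict with "intrinsics" (3x3 intrinsics, pixels), "world_from_camera" (4x4, takes a point from camera to world coordinates). Camera axes: x right, y down, z forward; pixel columns grow to the right and rows downward; lengths in m; the calibration is good to about 2 mm. A picture is of the moment at which its call begins. get_calibration takes no time and is no camera call.
A pose or a line that the arm cannot do raises Unreachable and nothing moves.
- job_done(): hands the job in; it is judged then, once.
The state is a dict: "time_s": time; "q": joint angles; "joint_velocities": joint speeds; "joint_torque": joint torques, N m; "eef_pos": TCP position; "tcp_rot": TCP orientation; "ft_force": force on the tool from outside, world axes, zero at the start; "torque": the same for the moment, N m; "opening": finger opening in m; "grasp_force": force on a finger pad.
Only numpy, scipy, OpenCV 4.12 (cv2) and the standard library are available. Lean on these libraries where they do the work, as an engineer would, in place of code of your own. Each camera call takes 0.05 s, during which the arm holds its last target. There are 200 camera calls.

## Working session

There is one attempt and no reset: what is moved stays moved. The work goes in short steps, each a Python script; the robot and the scene stay as the last script left them, time stands still between calls to the robot, and variables do not carry over. Pictures are saved under pics/ and viewed, at most 14 in all, crops included, and the job is handed in when it is done.

```bash
mkdir -p pics; ls; python3 - <<'E'
from plant import *
import cv2,numpy as np
for n in("top","scene"):
    p,d=get_image(n); np.savez(f"{n}0.npz",p=p,d=d)
    cv2.imwrite(f"pics/{n}0.png",cv2.resize(p[...,::-1],(800,600),interpolation=cv2.INTER_CUBIC))
    c=get_calibration(n);print(n,c["intrinsics"],np.round(c["world_from_camera"],3))
E
```

```text
pics
top [[388.36277187   0.         254.55086071]
 [  0.         388.36277187 188.37267549]
 [  0.           0.           1.        ]] [[ 0.01  -0.982  0.188  0.4  ]
 [-1.    -0.006  0.023 -0.04 ]
 [-0.022 -0.188 -0.982  1.168]
 [ 0.     0.     0.     1.   ]]
scene [[409.25196011   0.         257.99656706]
 [  0.         409.25196011 198.23539688]
 [  0.           0.           1.        ]] [[-0.766  0.506 -0.397  1.181]
 [ 0.643  0.597 -0.48   0.667]
 [-0.005 -0.623 -0.782  1.209]
 [ 0.     0.     0.     1.   ]]
```

View pics/top0.png

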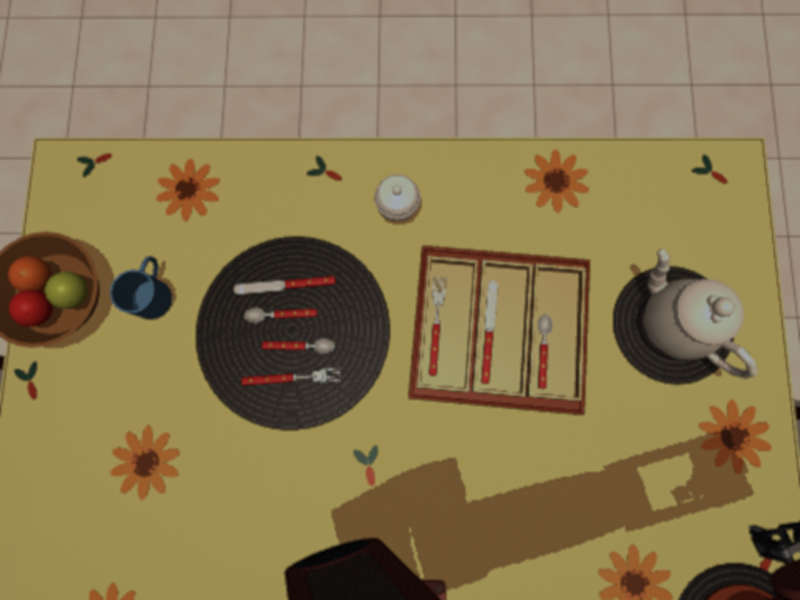

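View pics/scene0.png

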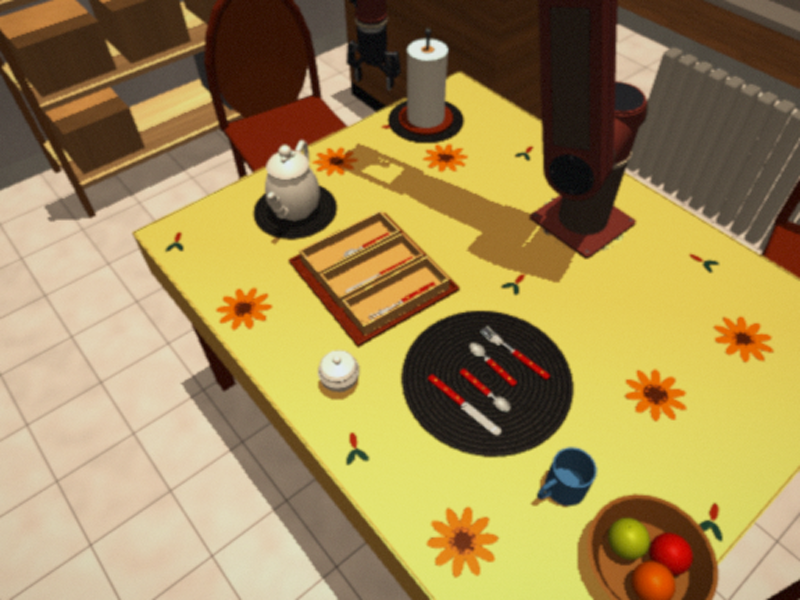

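Both views show the mat pieces, in the 800x600 top picture:
- **Knife:** (285,285), blade left.
- **Spoons:** (280,314) with bowl left, and (298,345) with bowl right.
- **Fork:** (290,378), tines right.

The trays, left to right, are fork (x≈437), knife (490) and spoon (545). The teapot is well to the right and the sugar bowl is beyond the trays.

```bash
cat > h.py <<'E'
from plant import *
import cv2,numpy as np
def cloud(n,d):
    c=get_calibration(n);K=c["intrinsics"];T=c["world_from_camera"]
    v,u=np.indices(d.shape);r=np.stack([(u-K[0,2])/K[0,0],(v-K[1,2])/K[1,1],np.ones(d.shape)],-1)
    P=(r*d[...,None])@T[:3,:3].T+T[:3,3]; P[d<=0]=np.nan
    return P,r@T[:3,:3].T,T[:3,3]
def plane(n,z,shape=(384,512)):
    _,R,o=cloud(n,np.ones(shape,np.float32)); return o+R*((z-o[2])/R[...,2])[...,None]
def handles(n,p,z,lo,hi,minpx=12):
    """red handles: centroid on plane z, direction (mod pi), length"""
    q=p.astype(int);m=((q[...,0]>90)&(q[...,0]>2.2*q[...,1])&(q[...,0]>2.2*q[...,2])).astype(np.uint8)
    P=plane(n,z);m[~((P[...,:2]>lo)&(P[...,:2]<hi)).all(-1)]=0
    k,L,_,_=cv2.connectedComponentsWithStats(cv2.morphologyEx(m,cv2.MORPH_CLOSE,np.ones((3,3))),connectivity=8)
    out=[]
    for i in range(1,k):
        X=P[L==i][:,:2]
        if len(X)<minpx: continue
        c,(s),a=cv2.minAreaRect((X*1000).astype(np.float32))
        w,V=np.linalg.eigh(np.cov(X.T)); d=V[:,1]; t=(X-X.mean(0))@d
        mid=X.mean(0)
        out.append((mid,np.arctan2(d[1],d[0]),np.ptp(t),np.ptp((X-mid)@V[:,0]),len(X)))
    return out
def ortho(n,p,z,x0,x1,y0,y1,s=2000):
    """image: up=+x, left=+y"""
    c=get_calibration(n);K=c["intrinsics"];T=np.linalg.inv(c["world_from_camera"])
    H,W=int((x1-x0)*s),int((y1-y0)*s);v,u=np.indices((H,W))
    Q=np.stack([x1-v/s,y1-u/s,np.full((H,W),z)],-1)@T[:3,:3].T+T[:3,3]
    return cv2.remap(p,(Q[...,0]/Q[...,2]*K[0,0]+K[0,2]).astype(np.float32),(Q[...,1]/Q[...,2]*K[1,1]+K[1,2]).astype(np.float32),cv2.INTER_CUBIC)
E
python3 - <<'E'
from h import *
np.set_printoptions(precision=4,suppress=True)
for n in("top","scene"):
    f=np.load(n+"0.npz");p,d=f["p"],f["d"]
    P,_,_=cloud(n,d)
    print(n,"mat");
    for h in handles(n,p,.014,(.35,-.05),(.75,.4)):print(h)
    print("tray")
    for h in handles(n,p,.023,(.35,-.5),(.72,-.05)):print(h)
    # wall tops
    m=(P[...,2]>.040)&(P[...,2]<.054)&(P[...,0]>.4)&(P[...,0]<.75)&(P[...,1]<-.03)&(P[...,1]>-.40)
    X=P[m][:,:2]; r=cv2.minAreaRect(X.astype(np.float32)*1000); print("walls",m.sum(),r,np.nanmedian(P[m][:,2]))
    if n=="top":
        print("table z",np.nanmedian(P[240:300,200:260,2]))
        cv2.imwrite("pics/ortho.png",ortho(n,p,.046,.40,.70,-.40,-.02)[...,::-1])
        zz=np.clip(ortho(n,P[...,2].astype(np.float32),.046,.40,.70,-.40,-.02)*4000,0,255);np.save("zz.npy",zz)
s=observe();print(s["tcp_rot"],s["eef_pos"])
E
```

```text
top mat
(array([0.6455, 0.1592]), np.float64(1.6708215345557869), np.float64(0.09256279754265731), np.float64(0.014987020146424303), 149)
(array([0.5836, 0.1836]), np.float64(1.6090477641610497), np.float64(0.0788620689799378), np.float64(0.013375965345224766), 120)
(array([ 0.5366, -0.0471]), np.float64(3.096169675133675), np.float64(0.05108743278907919), np.float64(0.0032736085002094597), 21)
(array([0.5212, 0.2041]), np.float64(1.5494094785671972), np.float64(0.07889845522507435), np.float64(0.013032374221895616), 121)
(array([ 0.49  , -0.0438]), np.float64(3.089359591886746), np.float64(0.02082092745749871), np.float64(0.0038076603644510596), 14)
(array([0.4564, 0.2346]), np.float64(1.650802137464046), np.float64(0.0924735180562582), np.float64(0.013855342601178716), 147)
tray
(array([ 0.6992, -0.1339]), np.float64(1.482501068500916), np.float64(0.13044068692765537), np.float64(0.016446170086908678), 61)
(array([ 0.6928, -0.2587]), np.float64(1.505804633338539), np.float64(0.1081238962914497), np.float64(0.011587692684792279), 92)
(array([ 0.6875, -0.3339]), np.float64(1.79472513
[... 2091 characters left out ...]
rray([ 0.4876, -0.2885]), np.float64(3.085484456063049), np.float64(0.07492537843616878), np.float64(0.007569206866581365), 24)
(array([ 0.6941, -0.1879]), np.float64(1.557917524521535), np.float64(0.3214909629560527), np.float64(0.12375212137783842), 470)
(array([ 0.5113, -0.186 ]), np.float64(3.0518151836834235), np.float64(0.0752035332884168), np.float64(0.004896511101103892), 20)
(array([ 0.5151, -0.0827]), np.float64(3.071478548344205), np.float64(0.09096796580609015), np.float64(0.010741183730363809), 53)
walls 817 ((556.838134765625, -207.96595764160156), (304.5077819824219, 251.70668029785156), 85.9317626953125) 0.044547154703276304
[-3.1399 -0.0002  0.4189] [ 0.254  -0.5705  0.2303]
```

View pics/ortho.png

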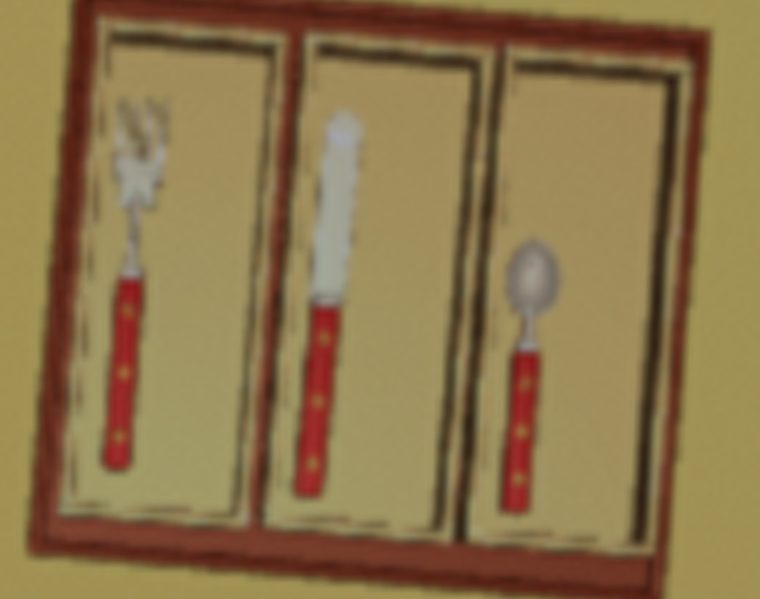

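The rectified tray view is clear. Tray axis is about -4.25° from +x, and each reference piece sits left of its tray's centre with the handle near the robot. Next I'll find each tray's lateral position, the rim height and a reachable wrist configuration.

```bash
python3 - <<'E'
from h import *
np.set_printoptions(precision=4,suppress=True,linewidth=150)
a=np.radians(-4.25);ex=np.array([np.cos(a),np.sin(a)]);ey=np.array([-ex[1],ex[0]]);C=np.array([.5565,-.208])
for n in("top","scene"):
    f=np.load(n+"0.npz");P,_,_=cloud(n,f["d"]);P=P.reshape(-1,3);P=P[np.isfinite(P[:,0])]
    X=(P[:,:2]-C);x=X@ex;y=X@ey
    m=(abs(x)<.105)&(abs(y)<.19)
    b=np.arange(-.19,.19,.002)
    print(n,"y: frac of wall-top, median z(mm)")
    for lo in b:
        k=m&(y>=lo)&(y<lo+.002)
        if k.sum(): 
            fr=(abs(P[k,2]-.0455)<.006).mean()
            if fr>.15 or lo<-.145: print("%d:%.2f/%.0f"%(round(lo*1e3),fr,np.median(P[k,2])*1e3),end=" ")
    print()
    m=abs(y)<.14
    k=m&(abs(P[:,2]-.0455)<.006); print("x range",np.percentile(x[k],[.5,2,98,99.5]))
for nm,phi,g in [("knife",1.668,(.646,.159)),("fork",1.648,(.4558,.2357)),("sp",1.555,(.521,.206))]:
  for yaw in (phi-np.pi,phi):
    for y2 in (a,a+np.pi):
      q=inverse_kinematics([*g,.1],[np.pi,0,yaw]);r=inverse_kinematics([.55,-.2,.1],[np.pi,0,y2])
      print(nm,round(yaw,2),round(y2,2),None if q is None else round(q[5],2),None if r is None else round(r[5],2))
E
```

```text
top y: frac of wall-top, median z(mm)
-190:0.00/1 -188:0.00/0 -186:0.00/-0 -184:0.00/0 -182:0.00/-0 -180:0.00/-0 -178:0.00/0 -176:0.00/0 -174:0.00/-0 -172:0.00/1 -170:0.00/1 -168:0.00/7 -166:0.00/13 -164:0.00/14 -162:0.00/14 -160:0.00/14 -158:0.00/15 -150:1.00/45 -148:0.98/46 -146:0.42/35 -144:0.20/25 -62:1.00/44 -60:1.00/47 -58:0.92/46 -56:0.29/31 -54:0.33/12 -50:1.00/45 -48:1.00/46 -46:0.61/44 -44:0.26/28 38:0.17/14 40:1.00/47 42:1.00/47 44:0.44/34 46:0.15/12 54:1.00/46 56:0.98/46 58:0.66/44 144:0.96/46 146:1.00/46 148:0.44/17 
x range [-0.1245 -0.1237  0.1232  0.1241]
scene y: frac of wall-top, median z(mm)
-190:0.00/4 -156:0.00/38 -154:0.40/38 -152:0.38/33 -150:0.27/26 -148:0.30/33 -146:0.23/29 -144:0.17/23 -142:0.16/16 -140:0.20/12 -66:1.00/40 -64:1.00/43 -62:0.58/41 -60:0.77/44 -58:0.76/44 -56:0.89/44 -54:1.00/45 -52:0.83/43 -50:0.30/35 -48:0.33/32 -46:0.30/31 -42:0.30/30 36:0.83/41 38:0.50/38 40:0.56/43 42:0.60/42 44:0.56/41 46:0.73/42 48:0.25/44 50:1.00/43 52:0.86/43 54:0.31/35 56:0.25/29 58:0.25/27 60:0.24/27 140:1.00/42 142:0.61/44 144:0.35/27 146:0.25/30 148:0.18/25 
x range [-0.5134 -0.1242  0.1246  0.1256]
knife -1.47 -0.07 None 1.16
knife -1.47 3.07 None -1.98
knife 1.67 -0.07 0.03 1.16
knife 1.67 3.07 0.03 -1.98
fork -1.49 -0.07 None 1.16
fork -1.49 3.07 None -1.98
fork 1.65 -0.07 0.25 1.16
fork 1.65 3.07 0.25 -1.98
sp -1.59 -0.07 None 1.16
sp -1.59 3.07 None -1.98
sp 1.55 -0.07 0.25 1.16
sp 1.55 3.07 0.25 -1.98
```

```bash
cat > r.py <<'E'
from h import *
A=np.radians(-4.25);EX=np.array([np.cos(A),np.sin(A)]);EY=np.array([-EX[1],EX[0]]);C=np.array([.5565,-.208])
TY=dict(spoon=-.1035,knife=-.003,fork=.101)
def tray(t,x,y): return C+EX*(x-.1245)+EY*(TY[t]+y)
def pick(g,yaw,op=.032):
    gripper_to(op,40) if abs(observe()["opening"]-op)>.003 else None
    movep([*g,.06],[np.pi,0,yaw])
    print("touch",move_l([*g,.006],.08,max_force=8),observe()["eef_pos"])
    gripper_to(0,40);s=observe();print("grip",s["opening"],s["grasp_force"])
    move_l([*g,.12],.2)
def place(t,x,y,yaw,z=.0165,rel=.025):
    g=tray(t,x,y)
    movep([*g,.12],[np.pi,0,yaw])
    print("touch",move_l([*g,z],.1,max_force=10),observe()["eef_pos"])
    gripper_to(rel)
    move_l([*g,.12],.2);print("t",observe()["time_s"])
E
python3 - <<'E'
from r import *
phi=1.555;g=np.array([.5209,.2062])-.0155*np.array([np.cos(phi),np.sin(phi)])
pick(g,phi)
place("spoon",.068,-.014,A+np.pi)
p,d=get_image("top");cv2.imwrite("pics/o1.png",ortho("top",p,.02,.40,.70,-.40,-.02)[...,::-1])
E
```

```text
touch False [0.52095172 0.19080495 0.0061613 ]
grip 0.013628522350982298 40.91643154621124
touch True [ 0.49047577 -0.32015762  0.0157979 ]
t 9.4417
```

View pics/o1.png

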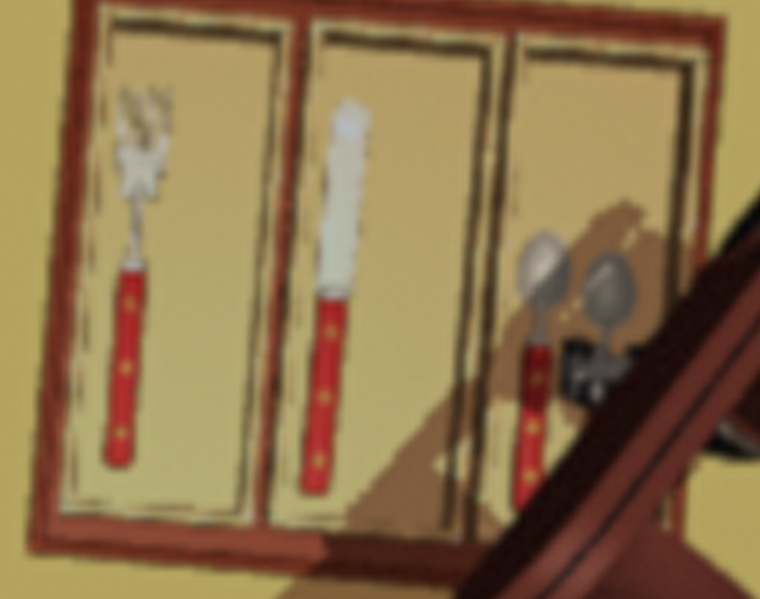

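The first spoon (teaspoon lying on the mat at x≈0.52) is flat in the spoon tray, right of the loose one (bowl at pixel (608,288)). I'll straddle the right wall and push it against that wall to make room for the second.

```bash
python3 - <<'E'
from r import *
op=.050
gripper_to(op)
c=-.0145+.0075+.004-op/2
g=tray("spoon",.068,c); yaw=A+np.pi
move_l([*g,.12],.2)
print("down",move_l([*g,.009],.06,max_force=4)); z=observe()["eef_pos"][2]+.0015; print(z)
move_l([*g,z],.03)
g=tray("spoon",.068,-.0280+.0075-op/2)
print("push",move_l([*g,z],.04,max_force=5)); e=observe()["eef_pos"][:2]; print("face y",(e-C)@EY-TY["spoon"]+op/2,observe()["opening"])
g=tray("spoon",.068,(e-C)@EY-TY["spoon"]+.003); move_l([*g,z],.05); move_l([*g,.12],.2)
phi=1.615;g=np.array([.5832,.1852])+.0155*np.array([np.cos(phi),np.sin(phi)])
gripper_to(.032);movep([*g,.06],[np.pi,0,phi])
print(observe()["time_s"])
p,d=get_image("top");np.savez("t2.npz",p=p,d=d);cv2.imwrite("pics/o2.png",ortho("top",p,.02,.40,.70,-.40,-.02)[...,::-1])
E
```

```text
down True
0.011358790989120038
push False
face y -0.020719075219255763 0.04957592788205715
16.0417
```

View pics/o2.png

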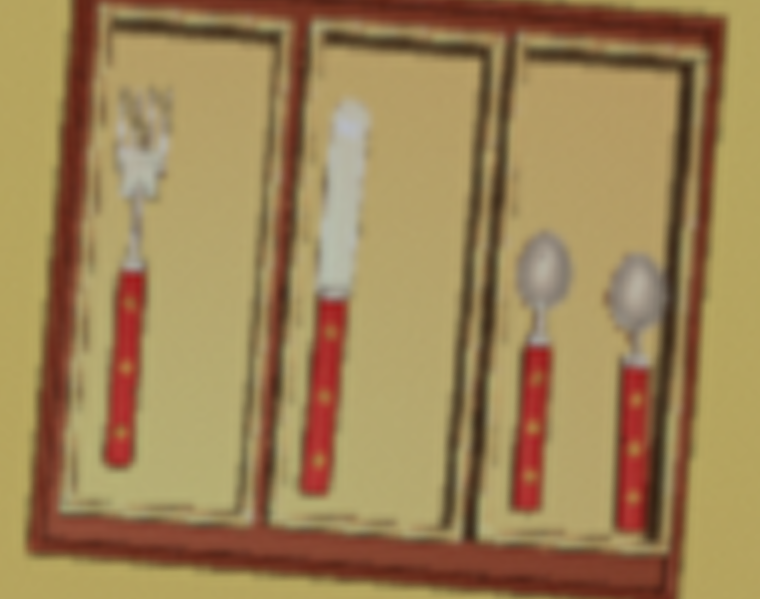

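The first spoon now lies against the right wall (bowl (637,290)), and the loose spoon's bowl is at (544,271), so the gap is about 18 mm. I'll widen it by nudging the loose spoon about 5 mm left, then bring in the second spoon, far end first.

```bash
python3 - <<'E'
from r import *
f=np.load("t2.npz")
for h in handles("top",f["p"],.023,(.42,-.37),(.58,-.25)): print("handle tray",(h[0]-C)@EX+.1245,(h[0]-C)@EY-TY["spoon"],h[1]-np.pi-A,h[2])
S=[h for h in handles("top",f["p"],.023,(.42,-.30),(.58,-.25)) if h[2]>.05][0]
ys=(S[0]-C)@EY-TY["spoon"]
op=.054; gripper_to(op)
g=tray("spoon",.075,ys-.0075-.004+op/2)
movep([*g,.12],[np.pi,0,A])
print("down",move_l([*g,.009],.06,max_force=4)); z=observe()["eef_pos"][2]+.0015; print(z)
move_l([*g,z],.03)
g=tray("spoon",.075,ys+.005-.0075+op/2)
print("push",move_l([*g,z],.04,max_force=5))
g=tray("spoon",.075,ys+.001-.0075+op/2); move_l([*g,z],.05); move_l([*g,.12],.2)
phi=1.615;g=np.array([.5832,.1852])+.0155*np.array([np.cos(phi),np.sin(phi)])
gripper_to(.032);movep([*g,.06],[np.pi,0,phi]);print(observe()["time_s"])
p,d=get_image("top")
for h in handles("top",p,.023,(.42,-.37),(.58,-.25)): print("handle tray",(h[0]-C)@EX+.1245,(h[0]-C)@EY-TY["spoon"],h[1]-np.pi-A,h[2])
cv2.imwrite("pics/o3.png",ortho("top",p,.02,.42,.70,-.40,-.24)[...,::-1])
E
```

```text
handle tray 0.059429273960005774 0.021755264505359376 -0.01587603372217465 0.0767663069680691
handle tray 0.05056007480252778 -0.030036679240772843 0.06188295667907191 0.0783705467111023
down True
0.010741827709927937
push False
23.6667
handle tray 0.05911135981507938 0.029114872391786256 0.037265320047162834 0.07614133241146888
handle tray 0.05056007480252778 -0.030036679240772843 0.06188295667907191 0.0783705467111023
```

View pics/o3.png

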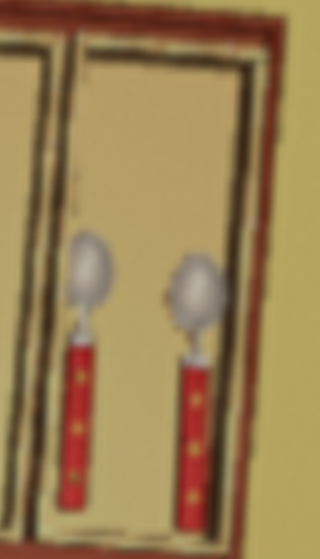

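The loose spoon now lies along the left wall and the gap between bowls is about 25 mm (x 115 to 166 in the crop), so there is room for the second spoon.

```bash
python3 - <<'E'
from r import *
phi=1.615;g=np.array([.5832,.1852])+.0235*np.array([np.cos(phi),np.sin(phi)])
pick(g,phi); place("spoon",.165,.0015,A,rel=.022)
phi=1.648;g=np.array([.4559,.2357])-.033*np.array([np.cos(phi),np.sin(phi)])
pick(g,phi); place("fork",.110,-.0155,A+np.pi,rel=.022)
phi=1.668;g=np.array([.645,.160])+.038*np.array([np.cos(phi),np.sin(phi)])
gripper_to(.032);movep([*g,.1],[np.pi,0,phi])
p,d=get_image("top");cv2.imwrite("pics/o4.png",ortho("top",p,.02,.40,.70,-.40,-.02)[...,::-1])
print(observe()["time_s"])
E
```

```text
touch False [0.58241492 0.20875699 0.00608243]
grip 0.013314362777578347 41.09691560268402
touch True [ 0.58828304 -0.3120932   0.01573807]
t 29.6333
touch False [0.45877084 0.20289677 0.00620758]
grip 0.013240179558008122 40.91016232967377
touch True [ 0.54713676 -0.12119673  0.01584115]
t 37.375
39.375
```

View pics/o4.png

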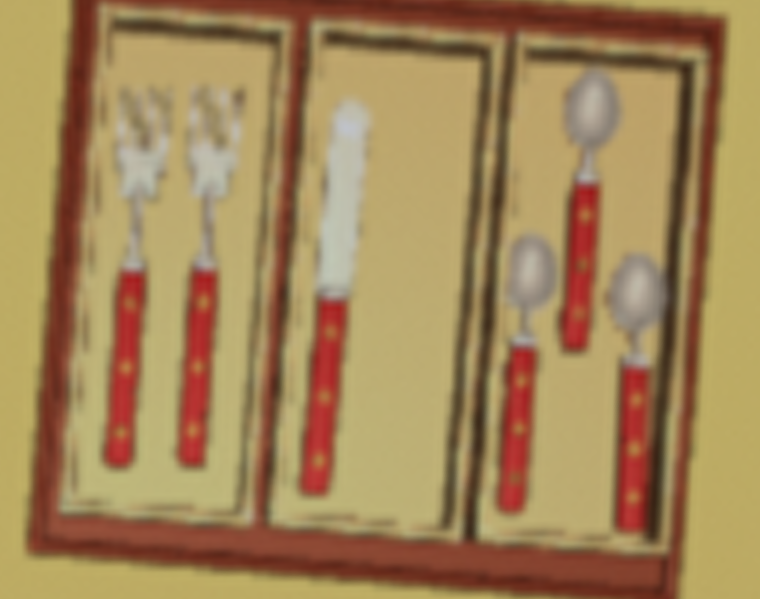

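Both spoons and the fork are down flat: second spoon bowl at (592,108), fork head at (215,140). The knife is next.

```bash
python3 - <<'E'
from r import *
phi=1.668;g=np.array([.645,.160])+.038*np.array([np.cos(phi),np.sin(phi)])
pick(g,phi); place("knife",.110,-.0145,A,rel=.022)
movep([.40,.25,.25],[np.pi,0,1.6]);hold(.3)
for n in("top","scene"):
    p,d=get_image(n);np.savez(n+"9.npz",p=p,d=d)
    im=ortho(n,p,.02,.40,.70,-.40,-.02) if n=="top" else cv2.resize(p,(800,600),interpolation=cv2.INTER_CUBIC)
    cv2.imwrite(f"pics/f_{n}.png",im[...,::-1])
P,_,_=cloud("top",np.load("top9.npz")["d"]); X=P[...,:2]-C;x=X@EX+.1245;y=X@EY
k=(x>.01)&(x<.235)
for t in TY:
    yy=y-TY[t]; m=k&(abs(yy)<.038); z=P[m][:,2]; print(t,np.percentile(z,[50,95,99,100]))
print(observe()["time_s"])
E
```

```text
touch False [0.64148738 0.19787967 0.00602973]
grip 0.01454209338162739 41.0711145401001
touch True [ 0.53965385 -0.22373572  0.01567815]
t 45.0333
spoon [0.0150578  0.02492038 0.02651301 0.02878818]
knife [0.01504008 0.02439282 0.02623227 0.03088742]
fork [0.01429321 0.0242291  0.02636974 0.02909542]
47.2917
```

View pics/f_top.png

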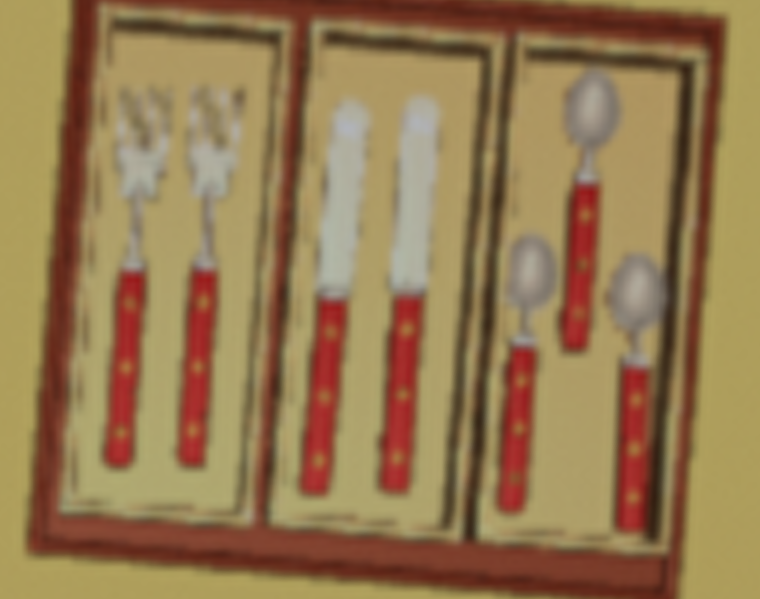

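View pics/f_scene.png

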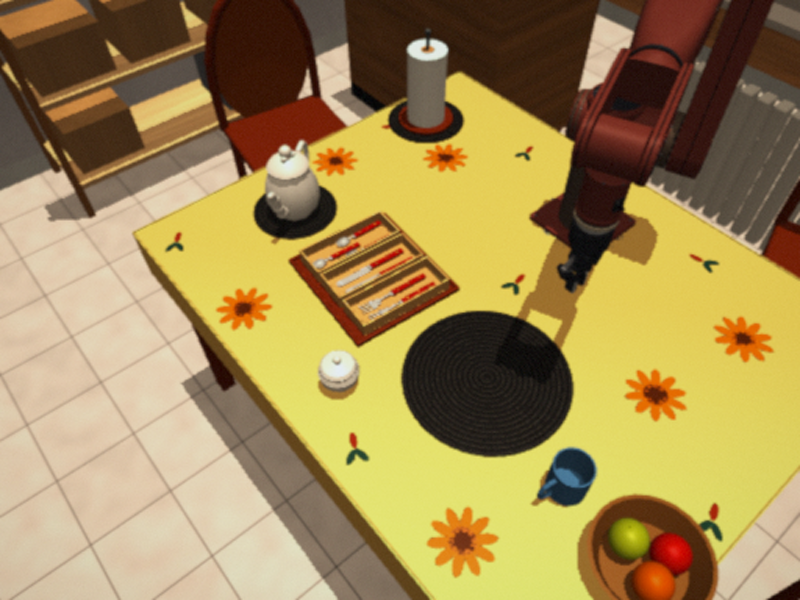

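All four pieces lie flat in their trays with handles near the robot: fork (200,280), knife (410,290), spoons (580,210) and (635,390). The mat is empty, and the teapot, mug and sugar bowl haven't moved.

```bash
python3 -c "
from plant import *
print(job_done())"
```

```text
the job is handed in; nothing more can be done
None
```

I handed the job in at about 47 s: both teaspoons, the fork and the knife lie flat in their own trays, handles towards the robot. I moved the spoon already in its tray about 7 mm sideways to make room, and the teapot, mug and sugar bowl are untouched.

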